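Show the spindle's flange to the inspection camera

TASK

Swing the dial gauge a quarter turn about its post, away from the camera, so that it is well clear, then lift the turned spindle out of its V-blocks and hold it up to the inspection camera: flange face centred on the lens, square to it, 100 mm in front of the glass (the camera looks down at a slant, so tip the spindle to match). Finish while holding it there, still, in the gripper; do not bump the spindle on the gauge or the camera, do not bump the camera, do not drop the spindle, and leave the spirit level, the micrometer and the plug gauge where they are.

Things in the scene. Friction and masses are not known exactly. Their poses are not given: they have to be found in the camera images.
- shaft_mid (a point): Turned aluminium spindle, about 270 g, loose, lying level in two V-blocks. Point on its centre line at its centre of mass, 55 mm up: grip here, from above. y runs along it to the flange, z up at the start. A 24 mm journal runs from -72 to +68 mm in y, the flange (40 mm diameter, 12 mm thick) to +80 mm, an 18 mm tail to -114 mm. Its roll about y does not matter.
- shaft_face (a point): Centre of the spindle's flange end face (flat, 40 mm, a dark bore and six small bolt holes), 80 mm from shaft_mid along the spindle's +y. Axes as shaft_mid.
- shaft: The same spindle as a body; origin and axes are those of shaft_mid.
- vblocks: Matched pair of grey steel V-blocks, fixed. Origin on the table midway between them, y along the spindle. Each 54 mm wide in x, 35 mm long in y, 55 mm high (top level with the spindle's centre line), at y = -65 to -30 mm and +30 to +65 mm: the 60 mm gap between them is open down to the table.
- gauge_stand: Dial gauge stand, fixed: red magnetic base 60 x 50 x 55 mm, a 12 mm post to 205 mm high (mind the tail when turning the spindle near it), with the swinging arm on it. Origin on the table on the post's axis. It stands beyond the V-blocks, its post about 130 mm from the spindle's centre line.
- gauge_arm (a joint): Angle of the gauge's arm about the vertical post, rad, counter-clockwise from above positive. At the start -0.15 to 0.25, reaching over the spindle; it grows as the arm swings away from the camera (to the robot's right). Stops at -0.25 and 1.75. Held by friction (0.15 N m), it stays where it is left. A quarter turn is 1.57.
- gauge_rod (a point): Point on the gauge arm's centre line, 65 mm out from the post's axis, 100 mm up: level bare round rod, 10 mm diameter, 13 to 120 mm out, to push sideways or pinch; clear below it down to 60 mm above the table all round the swing. At 130 mm out hangs the dial gauge: contact 70 mm above the table (3 mm clear of the spindle), dial 57 mm diameter, 22 mm thick, top 178 mm up.
- gauge_post (a point): Point on the post's axis (the arm's hinge line), 100 mm above the table.
- camera_head: Camera head on its stand (stiff tilt joint, leave it so): blue box 52 x 40 x 40 mm with black lens and ring light (68 mm diameter). Origin in the middle of the box. Its x axis is the optical axis and points BACKWARDS, from the lens into the camera; the view direction, -x, slopes down 0.2 to 0.45 rad below level. y is level.
- camera_lens (a point): Centre of the lens's front glass, 75 mm from the head's origin along the view direction.
- camera_focus (a point): Point on the optical axis 100 mm in front of the glass, 210 to 260 mm above the table, where the centre of the flange face belongs. Axes as camera_head. With the spindle presented, its y axis (tail to flange) points along camera_head's +x, into the lens and upwards.
- camera_stand: Camera stand, fixed: steel base plate 150 x 130 x 16 mm, 25 mm aluminium column to 366 mm high. Origin on the table on the column's axis; the head stands out 45 mm to -x, at 290 mm height.
- level: Spirit level, green, 150 mm long (x), 38 mm wide, 46 mm high; loose, on a pine box 190 x 62 x 44 mm high that is fixed. Origin under its middle, 44 mm above the table. Leave alone.
- micrometer: Outside micrometer lying flat, about 150 x 60 x 18 mm; loose. Leave alone.
- plug_gauge: Double-ended plug gauge, black square grip 70 x 18 x 18 mm with a steel plug at each end, 109 mm long over all; loose. Leave alone.
Things that resemble listed ones, but are neither listed nor needed, are in the scene too. What is shaped like the vblocks but purple or yellow is not meant.

How it is judged:
By the outcome, as a careful person would: the job done as asked, in the order asked, and still so for the second after the job is handed in, while the arm keeps its last pose, push and grip.
It also fails if it takes over 51 s, if anything falls off the work surface, if the arm or the gripper's body presses on something with over 40 N, if the wrist force passes 120 N, or if a joint passes its speed limit or range.

ROBOT

A 6-joint arm with a two-finger parallel gripper is mounted at the origin on the work surface. World frame = base frame: x ahead of the robot, y to its left, z up, the work surface at z = 0. Lengths are in mm, angles in rad, forces in N, time in s.
With the tool pointing down it reaches from about 400 to 825 mm from the base axis. Payload 7 kg.
Tool frame: the origin (TCP) lies at the very end of the fingers, on their centre line; the grasp point (between the pads) lies 19 mm behind it; z points along the fingers, y is the line along which they close (so a half turn about z gives the same grasp; the last joint's range is limited). The gripper opens to 88 mm and grips with 3 to 60 N. Pads are 19 mm wide; open, the fingers measure 130 mm over their backs; the gripper's body (78 mm by 193 mm) begins 47 mm behind the grasp point.
Start: joints at [-0.91, 0.359, 0.012, 0, -1.224, -0.288], TCP at [245.824, -628.622, 203.161] pointing down, gripper open.
Joint ranges: [-3.07, 3.07], [-1.43, 2.12], [-1.02, 1.25], [-3.03, 1.67], [-3.05, -0], [-3.03, 3.03]. Speed limits (rad/s): [2.39, 2.39, 3.01, 3.14, 3.14, 3.14].

INTERFACE

Orientations are given as a unit quaternion [x, y, z, w].
In Python, from plant import bot gives the robot as it stands. Calls block until the motion is done:
- bot.move_ptp(position, orientation): joint-space move of the TCP to a pose.
- bot.line_to(position, velocity=150, ori=None): straight line of the TCP; ori=None keeps the orientation; velocity is the mean speed in mm/s.
- bot.move_joints(angles): joint-space move.
- bot.move_gripper(opening, force=None): finger opening in mm; force is the grip in N (None keeps the last); returns when the fingers have stopped.
- bot.pause(seconds).
- bot.solve_ik(position, orientation): joint angles nearest the present ones, or None.
- bot.read_state(): the state.
- bot.camera(name): name is "scene" or "side" or "wrist"; returns the picture (384x512x3 uint8, red, green, blue); there is no depth.
- bot.get_calibration(name): a dict with "fx", "fy", "cx", "cy" (pixels), "distortion" ([k1, k2, p1, p2, k3] as OpenCV has them; the pictures are not rectified), "view" (4x4, takes a point from world to camera coordinates); the wrist camera has in their place "T_tool_cam" (4x4, takes a point from camera to tool coordinates, whose origin is the TCP and whose axes are the flange's). Camera axes: x right, y up, looking along -z (the intrinsics and any distortion apply to the point x, -y, -z); pixel columns grow to the right and rows downward; lengths in mm; the calibration is good to about 2 mm. A picture is of the moment at which its call begins: read the wrist's pose just before it. get_calibration takes no time and is no camera call.
A pose or a line that the arm cannot do raises bot.Unreachable and nothing moves.
- bot.close_job(): hands the job in; it is judged then, once.
The state is a dict: "t": time; "joint_pos": joint angles; "qvel": joint speeds; "tau": joint torques, N m; "tcp_pos": TCP position; "eef_rot": TCP orientation; "contact_force": force on the tool from outside, world axes, zero at the start; "moment": the same for the moment, N m; "width": finger opening in mm; "finger_force": force on a finger pad.
Only numpy, scipy, OpenCV 4.12 (cv2) and the standard library are available. Lean on these libraries where they do the work, as an engineer would, in place of code of your own. Each camera call takes 0.05 s, during which the arm holds its last target. There are 200 camera calls.

## Working session

There is one attempt and no reset: what is moved stays moved. The work goes in short steps, each a Python script; the robot and the scene stay as the last script left them, time stands still between calls to the robot, and variables do not carry over. Pictures are saved under pics/ and viewed, at most 10 in all, crops included, and the job is handed in when it is done.

```bash
ls; mkdir -p pics
python3 - <<'E'
from plant import bot
import cv2,numpy as np
for n in ["scene","side"]:
    im=bot.camera(n); cv2.imwrite(f"pics/{n}0.png",im[:,:,::-1])
    c=bot.get_calibration(n); print(n,c)
cv2.imwrite("pics/wrist0.png",bot.camera("wrist")[:,:,::-1]); print(bot.get_calibration("wrist")); s=bot.read_state(); print(s)
E
```

```text
pics
scene {'fx': 459.68452380118066, 'fy': 459.68452380118066, 'cx': 248.13804135588677, 'cy': 187.83075107859182, 'distortion': array([-0.14923462,  0.        ,  0.        ,  0.        ,  0.        ]), 'view': array([[-2.03330931e-01,  9.79040575e-01, -1.16655712e-02,
         8.13478979e+01],
       [-5.20953975e-01, -9.80903877e-02,  8.47929969e-01,
         1.31569950e+02],
       [ 8.29013563e-01,  1.78487616e-01,  5.29979889e-01,
        -1.81400095e+03],
       [ 0.00000000e+00,  0.00000000e+00,  0.00000000e+00,
         1.00000000e+00]])}
side {'fx': 491.2025994908646, 'fy': 491.2025994908646, 'cx': 258.49369905021297, 'cy': 195.51059390714138, 'distortion': array([-0.03836845,  0.        ,  0.        ,  0.        ,  0.        ]), 'view': array([[-9.03161547e-01, -4.29300850e-01,  1.81292768e-05,
         5.00063668e+02],
       [ 2.92633009e-01, -6.15609347e-01,  7.31704211e-01,
        -2.86243893e+02],
       [-3.14110079e-01,  6.60852413e-01,  6.81622290e-01,
        -1.73626305e+03],
       [ 0.00000000e+00,  0.00000000e+00,  0.00000000e+00,
         1.00000000e+00]])}

[... 567 characters left out ...]
_pos': array([-9.09874159e-01,  3.59236747e-01,  1.12478627e-02, -2.50754141e-04,
       -1.22408614e+00, -2.88136793e-01]), 'qvel': array([ 9.15371815e-05, -2.01268128e-03,  4.27667605e-03,  2.01137013e-03,
        3.91003137e-04, -2.95903971e-04]), 'tau': array([ 1.72473926e-05, -5.83277035e+01,  2.93292958e+01,  7.00106397e+00,
        8.85201705e-03, -8.92607613e-05]), 'tcp_pos': array([ 245.68588212, -628.263171  ,  202.41997211]), 'eef_rot': array([-1.85273298e-01,  9.82686818e-01,  6.22573076e-04, -1.87268437e-04]), 'contact_force': array([-0.24870642, -1.49861081, -0.75687797]), 'moment': array([-0.01306666, -0.01244202,  0.04162676]), 'finger_force': 0.0, 'width': 87.67638805772876}
```

View pics/scene0.png

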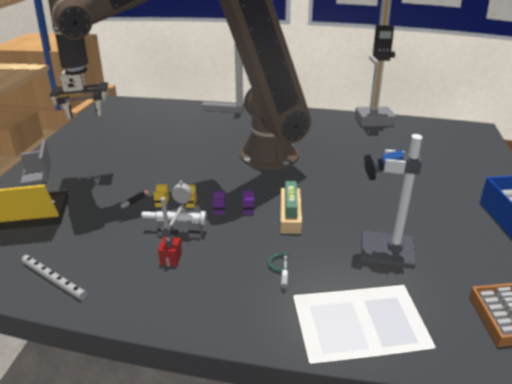

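View pics/side0.png

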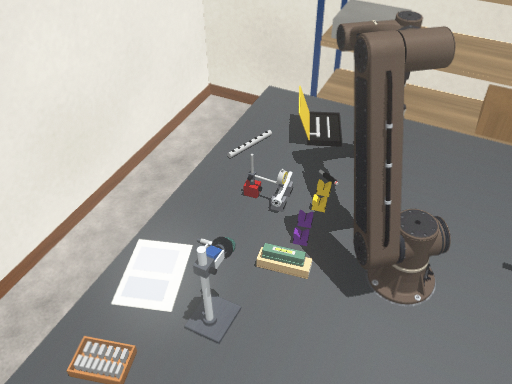

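```bash
cat > h.py <<'E'
from plant import bot
import cv2,numpy as np
from scipy.spatial.transform import Rotation as R
def cam(n,st=None):
    c=bot.get_calibration(n)
    K=np.array([[c['fx'],0,c['cx']],[0,c['fy'],c['cy']],[0,0,1.]])
    if n=='wrist':
        T=np.eye(4);T[:3,:3]=R.from_quat(st['eef_rot']).as_matrix();T[:3,3]=st['tcp_pos'];T=T@c['T_tool_cam']
    else: T=np.linalg.inv(c['view'])
    return K,np.array(c['distortion']),T
def rays(C,uv):
    K,d,T=C
    p=cv2.undistortPoints(np.array(uv,float).reshape(-1,1,2),K,d).reshape(-1,2)
    v=np.c_[p[:,0],-p[:,1],-np.ones(len(p))]@T[:3,:3].T
    return T[:3,3],v/np.linalg.norm(v,axis=1)[:,None]
def onplane(C,uv,z):
    o,v=rays(C,uv); return o+v*((z-o[2])/v[:,2])[:,None]
def proj(C,P):
    K,d,T=C; q=(np.atleast_2d(P)-T[:3,3])@T[:3,:3]
    return cv2.projectPoints((q*[1,-1,-1]).reshape(-1,1,3),np.zeros(3),np.zeros(3),K,d)[0].reshape(-1,2)
def tri(obs):
    A=np.zeros((3,3));b=np.zeros(3);L=[]
    for C,uv in obs:
        o,v=rays(C,[uv]);M=np.eye(3)-np.outer(v[0],v[0]);A+=M;b+=M@o;L.append((M,o))
    x=np.linalg.solve(A,b); return x,[np.linalg.norm(M@(x-o)) for M,o in L]
def save(n,f,crop=None,s=1):
    st=bot.read_state(); im=bot.camera(n); np.savez('pics/'+f,im=im,eef_rot=st['eef_rot'],tcp_pos=st['tcp_pos'])
    cv2.imwrite(f'pics/{f}.png',im[:,:,::-1]); return im,cam(n,st)
E
python3 - <<'E'
from h import *
S=cam('scene');D=cam('side')
print('spindle',onplane(S,[[145,216],[205,217]],55),onplane(D,[[275,203],[290,175]],55))
print('cam head',tri([(S,(394,160)),(D,(212,252))]))
print('colbase',onplane(S,[[397,247]],16),onplane(D,[[210,320]],16))
print('post base',onplane(S,[[170,250]],55),onplane(D,[[253,185]],55))
a=cv2.imread('pics/scene0.png')[120:280,110:310];b=cv2.imread('pics/side0.png')[150:280,180:350]
cv2.imwrite('pics/c0.png',np.vstack([cv2.resize(a,(450,360),interpolation=2),np.pad(cv2.resize(b,(314,240),interpolation=2),((0,0),(0,136),(0,0)))]))
E
```

```text
spindle [[ 558.28769017 -283.66132046   55.        ]
 [ 528.26983587 -103.85334768   55.        ]] [[ 529.41023743 -100.11242474   55.        ]
 [ 541.55694719 -281.58953331   55.        ]]
cam head (array([515.02521821, 404.66668982, 295.76176933]), [np.float64(5.031646649362842), np.float64(5.031646649362811)])
colbase [[517.69677193 460.87199603  16.        ]] [[512.40433424 452.84898056  16.        ]]
post base [[ 694.51284132 -154.44950254   55.        ]] [[ 653.93971488 -158.58160688   55.        ]]
```

View pics/c0.png

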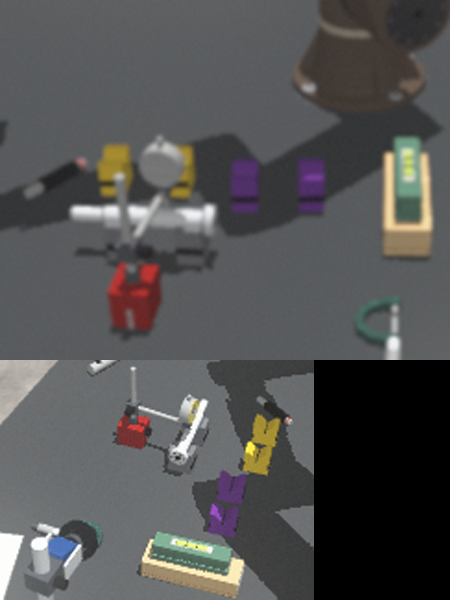

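Run:
```python
from h import *
def down(ax):  # tool x along angle ax in world, z down
    x=np.array([np.cos(ax),np.sin(ax),0]);z=np.array([0,0,-1.]);return R.from_matrix(np.c_[x,np.cross(z,x),z]).as_quat()
for nm,p,a in [('spin+y',(530,-180,300),1.57),('spin-y',(530,-180,300),-1.57),('arm0 x=+x',(600,-157,85),0),('arm0 x=-x',(600,-157,85),3.14),('arm90 x=+y',(668,-222,85),1.57),('arm90 x=-y',(668,-222,85),-1.57),('pres+y',(520,155,200),1.57),('pres-y',(520,155,200),-1.57)]:
    q=bot.solve_ik(p,down(a)); print(nm,None if q is None else np.round(q,2))
p=(530,-140,330)
bot.move_ptp(p,down(-1.57)); save('wrist','w1')
bot.line_to((530,60,400),300,ori=down(1.57)) if 0 else None
print(bot.read_state()['t'])
```

```text
spin+y None
spin-y [ 0.02  0.12 -0.09  0.   -1.37 -0.02]
arm0 x=+x [ 0.06  0.37 -0.27  0.   -0.94  1.51]
arm0 x=-x [ 0.06  0.37 -0.27  0.   -0.94 -1.63]
arm90 x=+y None
arm90 x=-y [-0.04  0.49 -0.06  0.   -1.02  0.05]
pres+y [ 0.65  0.14 -0.29  0.   -1.14  2.49]
pres-y [ 0.65  0.14 -0.29  0.   -1.14 -0.65]
2.2833
```

View pics/w1.png

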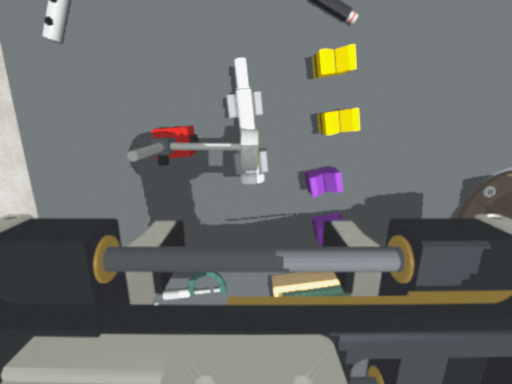

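Run:
```python
from h import *
im=cv2.imread('pics/w1.png')[45:195,120:280]
cv2.imwrite('pics/c1.png',cv2.resize(im,(640,600),interpolation=0))
```

```text
(no output)
```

View pics/c1.png

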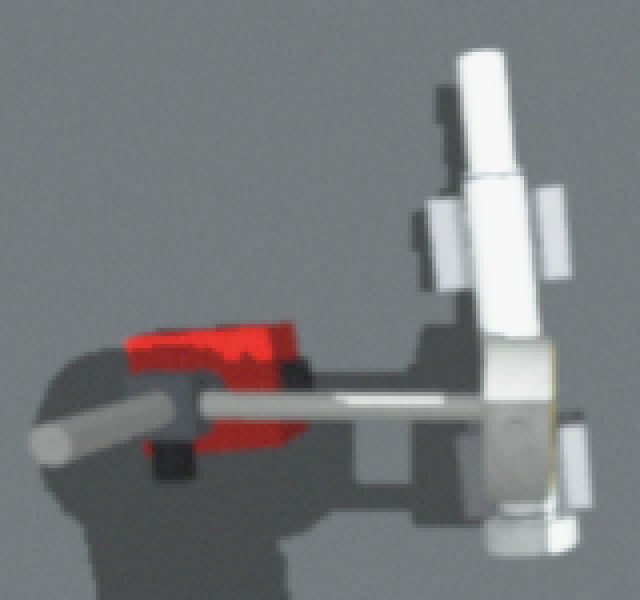

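```bash
python3 - <<'E'
from h import *
d=np.load('pics/w1.npz');W=cam('wrist',d);S=cam('scene');D=cam('side')
print('cam at',W[2][:3,3])
px=lambda X,Y:[120+X/4,45+Y/4]
ax=onplane(W,[px(*p) for p in [(483,70),(493.5,165),(495.5,180),(510,330)]],55);print('axis',ax)
k=np.polyfit(ax[:,1],ax[:,0],1);print('slope dx/dy',k)
yaw=-np.arctan(k[0]);u=np.array([-np.sin(yaw),np.cos(yaw)]);u=np.array([k[0],1])/np.hypot(k[0],1);print(u)
# feature points: tail end top edge z=64; step sides z=55
te=onplane(W,[px(482,52)],64)[0];st=onplane(W,[px(467,174),px(524,174)],57)
fl=onplane(W,[px(532,553)],55-12)
print('mid from tail',te[:2]+114*u,'from step',st.mean(0)[:2]+72*u,'flange',fl)
print('post top',onplane(W,[px(50,445)],205),'rod',onplane(W,[px(205,404),px(480,407)],100))
E
python3 - <<'E'
import sys;sys.path.insert(0,'.')
import os;os.chdir('.')
from h import *
a=cv2.imread('pics/scene0.png')[170:275,130:230]
b=cv2.imread('pics/side0.png')[145:215,230:310]
c=cv2.imread('pics/scene0.png')[130:260,350:430]; e=cv2.imread('pics/side0.png')[225:335,180:250]
f=lambda i,s:np.pad(r:=cv2.resize(i,None,fx=s,fy=s,interpolation=2),((0,max(0,300-r.shape[0])),(0,max(0,400-r.shape[1])),(0,0)))[:300,:400]
cv2.imwrite('pics/c2.png',np.vstack([np.hstack([f(a,2.8),f(b,4)]),np.hstack([f(c,2.3),f(e,2.7)])]))
E
```

```text
cam at [ 529.35947649 -213.98012303  510.32542551]
axis [[ 547.62700793 -292.99128964   55.        ]
 [ 543.89935431 -258.41608468   55.        ]
 [ 543.16168202 -252.82903676   55.        ]
 [ 537.75864455 -194.88940982   55.        ]]
slope dx/dy [-9.98977042e-02  5.18159078e+02]
[-0.09940294  0.99504726]
mid from tail [ 536.23726382 -184.26684864] from step [ 535.92393179 -183.24616378] flange [[528.78745463 -97.9306347   43.        ]]
post top [[ 665.28368149 -169.76192884  205.        ]] rod [[ 651.66309248 -169.85376112  100.        ]
 [ 548.35523688 -168.56547629  100.        ]]
```

View pics/c2.png

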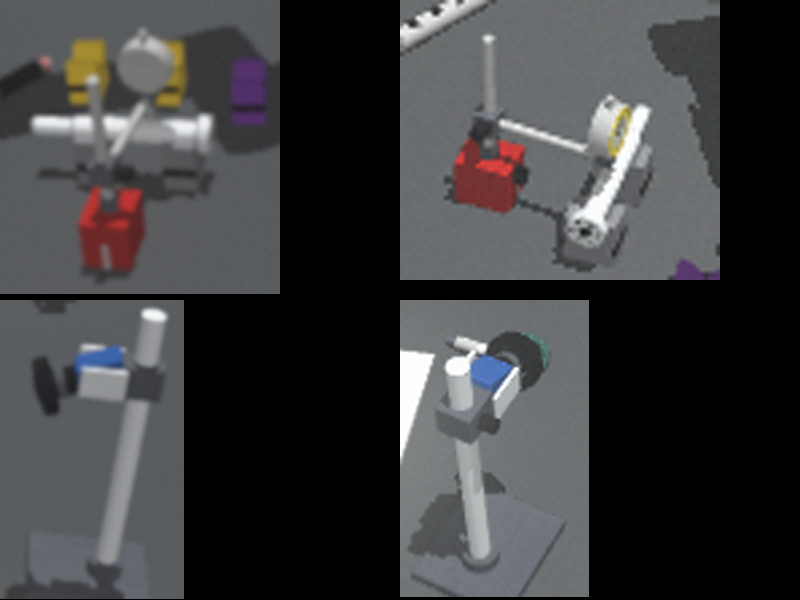

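```bash
cat >> h.py <<'E'
def down(ax):
    x=np.array([np.cos(ax),np.sin(ax),0]);z=np.array([0,0,-1.]);return R.from_matrix(np.c_[x,np.cross(z,x),z]).as_quat()
E
python3 - <<'E'
from h import *
P=np.array([666,-170]);a0=np.pi-0.012
pt=lambda a,z:(*(P+65*np.array([np.cos(a),np.sin(a)])),z)
bot.move_ptp(pt(a0,240),down(a0)); print(bot.read_state()['t'],bot.read_state()['contact_force'])
bot.line_to(pt(a0,82),150); bot.move_gripper(16); print(bot.read_state()['t'],bot.read_state()['contact_force'])
for a in np.linspace(0,1.65,7)[1:]:
    bot.line_to(pt(a0+a,82),70,ori=down(a0+a)); s=bot.read_state(); print(s['t'],np.round(s['contact_force'],1))
bot.move_gripper(60); a=a0+1.65
bot.line_to(pt(a,250),200); print(bot.read_state()['t'])
save('scene','s2'); save('side','d2'); save('wrist','w2')
a=cv2.imread('pics/scene0.png');
i=[cv2.imread(f'pics/{n}.png') for n in('s2','d2')]
cv2.imwrite('pics/c3.png',np.hstack([cv2.resize(i[0][150:290,100:240],(400,400)),cv2.resize(i[1][130:270,200:340],(400,400))]))
E
```

```text
3.6417 [-0.00833544  0.09569107 -0.0648211 ]
6.0917 [0.0591243  0.20572804 0.83016214]
6.5167 [0.3 0.1 0.5]
6.9417 [ 0.9 -0.4  0.2]
7.3667 [-1.2 -0.1  0.1]
7.7917 [-0.3  0.3  0. ]
8.2167 [-0.1  0.5  0.2]
8.6417 [-0.2 -0.   0.2]
10.5333
```

View pics/c3.png

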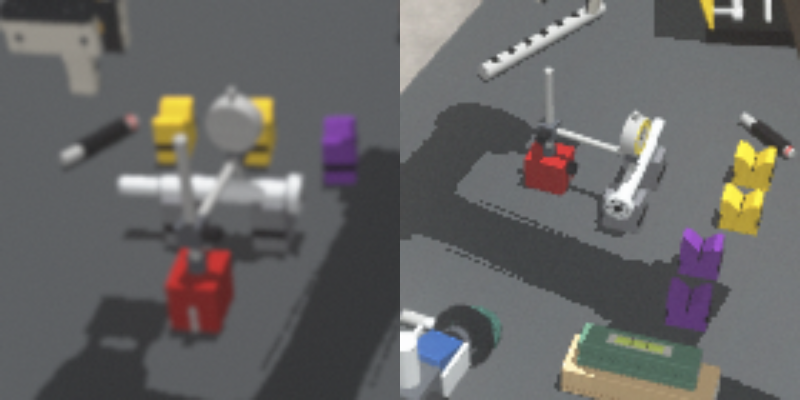

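Run:
```python
from h import *
s=bot.read_state();print(s['tcp_pos'],s['joint_pos'],s['eef_rot'],s['width'])
S=cam('scene');D=cam('side');print(proj(S,s['tcp_pos']),proj(D,s['tcp_pos']))
d=np.load('pics/w2.npz');print(d['tcp_pos'])
i=[cv2.imread(f'pics/{n}.png') for n in('s2','w2')]
cv2.imwrite('pics/c4.png',np.hstack([cv2.resize(x,(400,300)) for x in i]))
```

```text
[ 669.80095222 -234.70166567  248.2365876 ] [-6.35538293e-02  3.96978064e-01  1.70973440e-01 -2.85907021e-04
 -1.34738681e+00  1.30747467e-01] [ 7.30437440e-01 -6.82978362e-01 -1.09069839e-03  7.16550571e-04] 59.6807825002089
[[136.10559875 181.54037846]] [[257.44896757 135.59002075]]
[ 669.64979776 -234.65834653  248.05832267]
```

View pics/c4.png

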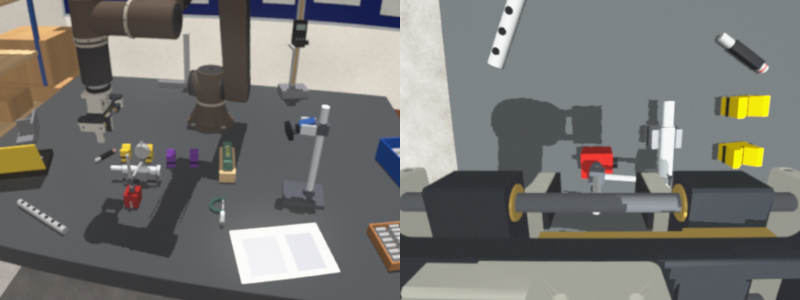

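Run:
```python
from h import *
S=cam('scene');D=cam('side')
for p in [(666,-170,205),(666,-170,55),(548,-168.6,100),(601,-169,100),(601,-169,82)]: print(p,proj(S,p),proj(D,p))
P=np.array([666,-170]);a0=np.pi-0.012
pt=lambda a,z:(*(P+65*np.array([np.cos(a),np.sin(a)])),z)
bot.move_gripper(88)
bot.move_ptp(pt(a0,240),down(a0)); print(bot.read_state()['t'],bot.read_state()['tcp_pos'])
bot.line_to(pt(a0,82),150); s=bot.read_state();print(s['t'],s['tcp_pos'],s['contact_force']); 
save('scene','s3');save('wrist','w3')
bot.move_gripper(16);s=bot.read_state();print(s['t'],s['width'],s['finger_force'],s['contact_force'],s['moment']); 
save('side','d3')
i=[cv2.imread(f'pics/{n}.png') for n in('s3','w3','d3')]
cv2.imwrite('pics/c5.png',np.hstack([cv2.resize(i[0][130:290,100:240],(260,300)),cv2.resize(i[1][:,100:400],(260,300)),cv2.resize(i[2][100:250,210:340],(260,300))]))
```

```text
(666, -170, 205) [[162.03106288 197.44371932]] [[251.20816866 153.70211793]]
(666, -170, 55) [[168.19502941 242.80384135]] [[251.57446718 182.49207515]]
(548, -168.6, 100) [[180.86562979 205.84969802]] [[278.00091788 182.65532761]]
(601, -169, 100) [[174.69758041 216.20229091]] [[265.93339556 178.83411114]]
(601, -169, 82) [[175.32122807 221.3519137 ]] [[265.88735308 182.2030492 ]]
12.925 [ 601.13386641 -169.26737765  240.03147533]
14.125 [ 601.68933328 -169.32775704   82.92049692] [-0.56920666 -1.01370439  0.34839654]
15.475 16.15805737288601 0.0 [-0.45651216 -0.59036552  0.9329756 ] [-0.08658402  0.03550378  0.01075048]
```

View pics/c5.png

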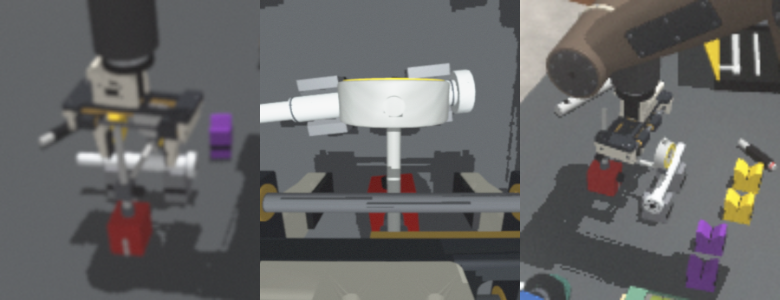

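```bash
cat >> h.py <<'E'
def rodcol(im):
    g=im[180:200,130:380].mean(0).mean(1); i=np.where(g>g.max()-25)[0]+130
    return i.min(),i.max(),round(g.max())
E
python3 - <<'E'
from h import *
P=np.array([666,-170]);a0=np.pi-0.012
pt=lambda a,z:(*(P+65*np.array([np.cos(a),np.sin(a)])),z)
print(rodcol(np.load('pics/w3.npz')['im']))
ref=np.load('pics/d2.npz')['im'].astype(int)
print(rodcol(save('wrist','w4')[0]))
for a in [0.1,0.2,0.3]:
    bot.line_to(pt(a0+a,82),40,ori=down(a0+a)); s=bot.read_state(); print(s['t'],np.round(s['tcp_pos'],1),s['width'],np.round(s['contact_force'],1),np.round(s['moment'],2),np.round(s['joint_pos'],2)); print(rodcol(save('wrist',f'w4{a}')[0]))
E
```

```text
(np.int64(249), np.int64(259), 228)
(np.int64(248), np.int64(259), 232)
15.8833 [ 601.2 -175.8   82. ] 15.938912747892099 [-0.5 -0.4 -0.2] [-0.03  0.02 -0.04] [ 0.03  0.38 -0.25 -0.   -0.94 -1.51]
(np.int64(264), np.int64(274), 231)
16.2417 [ 602.1 -182.    81.9] 15.852210263874507 [ 0.4  0.5 -0.6] [ 0.   -0.1   0.01] [ 0.02  0.38 -0.25 -0.   -0.94 -1.4 ]
(np.int64(279), np.int64(289), 231)
16.6 [ 603.6 -188.3   82. ] 15.317302405082959 [-0.7 -0.3  0.7] [-0.05 -0.05 -0.  ] [ 0.01  0.39 -0.24 -0.   -0.94 -1.29]
(np.int64(296), np.int64(305), 230)
```

Run:
```python
from h import *
P=np.array([666,-170]);a0=np.pi-0.012
pt=lambda a,z:(*(P+65*np.array([np.cos(a),np.sin(a)])),z)
bot.line_to(pt(a0+.3,110),150)
bot.line_to(pt(a0,110),100,ori=down(a0)); bot.move_gripper(40)
bot.line_to(pt(a0,62),80);s=bot.read_state(); print(s['t'],np.round(s['tcp_pos'],1),np.round(s['contact_force'],1))
bot.move_gripper(16); save('wrist','w5'); save('side','d5')
a=.15
bot.line_to(pt(a0+a,62),40,ori=down(a0+a)); s=bot.read_state(); print(s['t'],np.round(s['tcp_pos'],1),s['width'],np.round(s['contact_force'],1)); print(rodcol(save('wrist','w6')[0]))
i=[cv2.imread(f'pics/{n}.png') for n in('w5','d5')]
cv2.imwrite('pics/c6.png',np.hstack([cv2.resize(i[0][100:300,130:380],(480,384)),cv2.resize(i[1][90:230,200:310],(302,384))]))
```

```text
18.8333 [ 601.3 -169.3   62.2] [ 0.3 -0.8 -0.2]
19.975 [ 601.6 -179.    62. ] 16.217838487619872 [-0.6 -0.5 -0.1]
(np.int64(254), np.int64(266), 222)
```

View pics/c6.png

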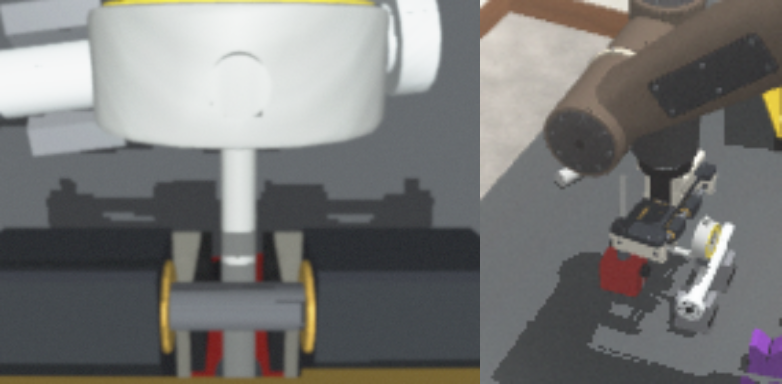

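Run:
```python
from h import *
P=np.array([666,-170]);a0=np.pi-0.012
pt=lambda a,z:(*(P+65*np.array([np.cos(a),np.sin(a)])),z)
for a in np.linspace(.15,1.67,7)[1:]:
    bot.line_to(pt(a0+a,62),70,ori=down(a0+a)); s=bot.read_state(); print(round(s['t'],2),np.round(s['contact_force'],1),s['width'],rodcol(bot.camera('wrist')))
```

```text
20.43 [ 0.1  0.2 -0.1] 16.056808523822784 (np.int64(254), np.int64(265), 224)
20.88 [ 1.1  0.5 -0. ] 15.655619027700098 (np.int64(254), np.int64(379), 225)
21.32 [-0.2  0.6 -0.2] 16.305032626122628 (np.int64(257), np.int64(379), 239)
21.77 [ 0.2 -0.1  0.1] 15.990857596496943 (np.int64(259), np.int64(379), 220)
22.23 [ 0.2  0.9 -0.6] 15.965764219286156 (np.int64(258), np.int64(379), 188)
22.68 [-0.6  0.1  0.7] 15.972842556163515 (np.int64(253), np.int64(268), 158)
```

```bash
cat >> h.py <<'E'
def blue(im):
    h=cv2.cvtColor(im,cv2.COLOR_RGB2HSV); m=cv2.inRange(h,(100,120,50),(128,255,255))
    cs=sorted(cv2.findContours(m,0,cv2.CHAIN_APPROX_NONE)[0],key=cv2.contourArea)[::-1][:3]
    return m,cs
E
python3 - <<'E'
from h import *
bot.move_gripper(88)
s=bot.read_state();p=s['tcp_pos'];bot.line_to((p[0],p[1],390),350)
for n,pp,a in [('h1',(515,432,425),-np.pi/2),('h2',(488,403,425),0)]:
    bot.move_ptp(pp,down(a)); im,C=save('wrist',n); print(n,bot.read_state()['t'])
    m,cs=blue(im)
    for c in cs: 
        if cv2.contourArea(c)<30: continue
        print(cv2.contourArea(c),cv2.boundingRect(c),cv2.minAreaRect(c),cv2.approxPolyDP(c,2.5,True).reshape(-1,2).tolist())
for n in ('scene','side'):
    f={'scene':'s2','side':'d2'}[n]; 
    for c in blue(np.load(f'pics/{f}.npz')['im'])[1]: print(n,cv2.contourArea(c),cv2.boundingRect(c))
E
```

```text
h1 27.5417
1588.5 (235, 132, 37, 48) ((253.26016235351562, 155.6547088623047), (35.719844818115234, 47.038482666015625), 1.6846843957901) [[238, 133], [235, 176], [269, 179], [271, 134]]
144.5 (350, 359, 19, 15) ((359.1176452636719, 365.97064208984375), (10.671567916870117, 20.615528106689453), 75.96376037597656) [[368, 359], [355, 364], [350, 372], [365, 370]]
63.0 (323, 290, 27, 6) ((336.0, 292.5), (5.0, 26.0), 90.0) [[349, 293], [338, 290], [323, 294]]
h2 28.9833
2341.5 (0, 168, 86, 51) ((42.5, 193.0), (85.0, 50.0), 0.0) [[85, 218], [60, 168], [0, 187], [0, 204], [33, 194], [41, 208], [31, 214], [42, 211], [47, 218]]
1590.0 (231, 138, 46, 39) ((253.5, 157.0), (38.0, 45.0), 90.0) [[231, 142], [233, 175], [275, 172], [275, 141], [236, 138]]
scene 2501.5 (390, 0, 122, 35)
scene 1176.0 (480, 175, 32, 64)
scene 953.0 (320, 0, 61, 24)
side 190.5 (315, 0, 9, 45)
side 104.0 (206, 245, 16, 13)
side 28.5 (311, 87, 5, 9)
```

```bash
cat > head.py <<'E'
from h import *
def corners(n):
    d=np.load(f'pics/{n}.npz'); C=cam('wrist',d); m,cs=blue(d['im'])
    c=[c for c in cs if 1400<cv2.contourArea(c)<1800][0].reshape(-1,2).astype(float)
    ctr=c.mean(0); r=cv2.boxPoints(cv2.minAreaRect(c.astype(np.float32)))
    L=[]
    for i in range(4):
        a,b=r[i],r[(i+1)%4]; t=(b-a)/np.linalg.norm(b-a); nn=np.array([-t[1],t[0]])
        dd=np.abs((c-a)@nn); s=(c-a)@t; ln=np.linalg.norm(b-a)
        q=c[(dd<4.5)&(s>7)&(s<ln-7)]
        vx,vy,x,y=cv2.fitLine(q.astype(np.float32),cv2.DIST_HUBER,0,.01,.01).ravel()
        p=np.array([x,y]); k=np.array([-vy,vx]); k*=np.sign(k@(p-ctr)); L.append((k,k@p+.5))
    X=[np.linalg.solve(np.array([L[i-1][0],L[i][0]]),[L[i-1][1],L[i][1]]) for i in range(4)]
    g=onplane(C,X,308)[:,:2]; g0=g-g.mean(0)  # order by quadrant: front-left etc
    o=[np.argmax(g0@v) for v in ([-1,-1],[1,-1],[1,1],[-1,1])]
    return C,np.array(X)[o]
if __name__=='__main__':
    (C1,a),(C2,b)=corners('h1'),corners('h2'); print(a.round(1).tolist(),b.round(1).tolist())
    T=[tri([(C1,p),(C2,q)]) for p,q in zip(a,b)]; P=np.array([t[0] for t in T]); print(P.round(1),[np.round(t[1][0],2) for t in T])
    f=(P[0]+P[1])/2;k=(P[2]+P[3])/2; ax=k-f; print('len',np.linalg.norm(ax),'w',np.linalg.norm(P[1]-P[0]),np.linalg.norm(P[2]-P[3]))
    ax/=np.linalg.norm(ax); print('axis',ax,'tilt',np.arcsin(ax[2]),'yaw from y',np.arctan2(-ax[0],ax[1]),'cross slope',(P[1]-P[0]+P[2]-P[3])[2]/80)
    y=np.cross([0,0,1.],ax);y/=np.linalg.norm(y); z=np.cross(ax,y); o=P.mean(0)-20*z
    print('origin',o,'focus',o-175*ax)
    # per-view PnP with true 52x40
    M=np.array([[-26,20,20],[-26,-20,20],[26,-20,20],[26,20,20]],float)  # x back,y left...
    for C,uv in ((C1,a),(C2,b)):
        ok,rs,ts,e=cv2.solvePnPGeneric(M,uv.reshape(-1,1,2),C[0],C[1],flags=cv2.SOLVEPNP_IPPE)
        for r,t,ee in zip(rs,ts,e):
            F=np.diag([1,-1,-1.]);Rw=C[2][:3,:3]@F@cv2.Rodrigues(r)[0]; ow=C[2][:3,:3]@F@t.ravel()+C[2][:3,3]; print('pnp',ow.round(1),Rw[:,0].round(3),Rw[:,1].round(3),ee)
    S=cam('scene');D=cam('side'); print('ring',tri([(S,(370,167.4)),(D,(223,247.2))]),'coltop',onplane(S,[(416.5,137.4)],366),onplane(D,[(201.5,249.4)],366))
E
python3 head.py
```

```text
[[272.1000061035156, 133.1999969482422], [235.5, 131.0], [235.5, 178.10000610351562], [270.1000061035156, 180.10000610351562]] [[275.0, 173.89999389648438], [277.20001220703125, 137.5], [230.5, 137.5], [230.5, 176.3000030517578]]
[[494.7 377.9 301.9]
 [535.2 375.8 296. ]
 [535.7 427.7 304.3]
 [496.9 426.6 321.6]] [np.float64(0.88), np.float64(0.86), np.float64(1.07), np.float64(0.19)]
len 52.21065070431837 w 40.97468129596061 42.56500132967752
axis [0.02622529 0.96299571 0.26823776] tilt 0.27156328553963827 yaw from y -0.02722629901352597 cross slope -0.28975474783124755
origin [515.76180815 407.35486697 286.69358489] focus [511.17238249 238.83061761 239.75197702]
pnp [510.7 402.4 289. ] [ 0.022  0.999 -0.028] [-0.976  0.028  0.216] [0.24915575]
pnp [518.8 408.1 290.1] [0.022 0.949 0.315] [-0.976  0.089 -0.198] [0.46437485]
pnp [517.8 408.6 299.7] [0.03  0.93  0.366] [-0.999  0.032  0.002] [0.10626889]
pnp [512.5 395.4 301.6] [-0.079  0.928 -0.364] [-0.957  0.032  0.289] [0.95864467]
ring (array([509.2768182 , 348.85459176, 263.66874875]), [np.float64(3.3692522270720153), np.float64(3.369252227071834)]) coltop [[525.09205244 452.93618907 366.        ]] [[511.40673021 453.55658192 366.        ]]
```

```bash
cat > head2.py <<'E'
from h import *
from scipy.optimize import least_squares
def corners(n):
    d=np.load(f'pics/{n}.npz'); C=cam('wrist',d); im=d['im']
    # subpixel: blueness on a 4x upsampled picture
    b=cv2.resize(im,None,fx=4,fy=4,interpolation=cv2.INTER_CUBIC)
    m,cs=blue(b); c=[c for c in cs if 1400<cv2.contourArea(c)/16<1900][0]
    e=4
    while len(q:=cv2.approxPolyDP(c,e,True).reshape(-1,2))>4: e+=1
    c=c.reshape(-1,2).astype(float); L=[]
    for i in range(4):
        a,t=q[i].astype(float),(q[(i+1)%4]-q[i]).astype(float); ln=np.linalg.norm(t);t/=ln
        s=(c-a)@t; dd=np.abs((c-a)@[-t[1],t[0]]); k=c[(dd<9)&(s>.15*ln)&(s<.85*ln)]
        vx,vy,x,y=cv2.fitLine(k.astype(np.float32),cv2.DIST_HUBER,0,.01,.01).ravel(); nn=np.array([-vy,vx]); L.append((nn,nn@[x,y]))
    X=np.array([np.linalg.solve(np.array([L[i-1][0],L[i][0]]),[L[i-1][1],L[i][1]]) for i in range(4)])
    X=(X+.5)/4-.5
    g=onplane(C,X,308)[:,:2]; g0=g-g.mean(0); o=[np.argmax(g0@v) for v in ([-1,-1],[1,-1],[1,1],[-1,1])]
    return C,X[o]
V=[corners('h1'),corners('h2')]
for C,x in V: print(x.round(1).tolist())
M=np.array([[-26,20,20],[-26,-20,20],[26,-20,20],[26,20,20]],float)
def pose(p):
    x=np.array([np.cos(p[4])*-np.sin(p[3]),np.cos(p[4])*np.cos(p[3]),np.sin(p[4])]); y=np.cross([0,0,1.],x);y/=np.linalg.norm(y)
    return p[:3],np.c_[x,y,np.cross(x,y)]
def res(p,vs,wz=1):
    o,Rm=pose(p); return np.r_[np.concatenate([(proj(C,o+M@Rm.T)-x).ravel() for C,x in vs]),wz*(p[2]-290)/3]
for vs in (V,V[:1],V[1:]):
    r=least_squares(res,[515,405,290,0,.3],args=(vs,)); o,Rm=pose(r.x)
    print(r.x.round(3),'rms',np.sqrt(np.mean(r.fun**2)).round(2),'focus',(o-175*Rm[:,0]).round(1), r.fun[:16].round(1))
E
python3 head2.py
```

```text
[[271.8999938964844, 132.8000030517578], [236.0, 131.6999969482422], [235.3000030517578, 178.60000610351562], [270.20001220703125, 179.3000030517578]]
[[275.3999938964844, 173.3000030517578], [276.5, 140.60000610351562], [230.8000030517578, 132.3000030517578], [230.89999389648438, 176.5]]
[ 5.15952e+02  4.07461e+02  2.88306e+02 -4.80000e-02  2.89000e-01] rms 1.66 focus [507.8 239.9 238.5] [-0.3 -0.3 -0.6 -0.9 -2.2 -0.7 -0.6  0.2 -1.1  0.9  0.3 -1.6 -0.   5.6
 -1.  -1.5]
[ 5.14828e+02  4.08438e+02  2.88715e+02 -2.70000e-02  3.20000e-01] rms 0.43 focus [510.3 242.4 233.7] [ 0.1 -0.1 -0.1 -0.  -0.8 -0.   0.8  0.2 -0.4]
[ 5.17666e+02  4.07692e+02  2.92150e+02 -7.10000e-02  3.31000e-01] rms 1.9 focus [505.8 242.6 235.4] [-1.1  0.5  1.1 -2.3  0.9  4.  -1.  -2.5  0.7]
```

```bash
cat >> head2.py <<'E'
print('--')
def res2(p,vs):
    f=res(p,vs); f[[11,13]]=0; return f
r=least_squares(res2,[515,405,290,0,.3],args=(V,),loss='soft_l1'); o,Rm=pose(r.x)
print(r.x.round(3),'focus',(o-175*Rm[:,0]).round(1), res2(r.x,V).round(1))
S=cam('scene');D=cam('side')
for n,p in (('ring',o-65*Rm[:,0]),('col',np.r_[(o+45*np.r_[Rm[:2,0],0]/np.linalg.norm(Rm[:2,0]))[:2],366]),('colbase',np.r_[(o+45*np.r_[Rm[:2,0],0]/np.linalg.norm(Rm[:2,0]))[:2],16])): print(n,p.round(1),proj(S,p).round(1),proj(D,p).round(1))
E
python3 head2.py | sed -n '/--/,$p'
python3 - <<'E'
import os;os.chdir('.')
from h import *
# dark ring in h1/h2: darkest connected blob near the front of the box
for n in('h1','h2'):
    d=np.load(f'pics/{n}.npz');im=d['im'];C=cam('wrist',d);g=im.max(2)
    m=cv2.inRange(g,0,45); cs=[c for c in cv2.findContours(m,0,1)[0] if cv2.contourArea(c)>100]
    for c in cs:
        x,y,w,h=cv2.boundingRect(c)
        if y<200 and h<120: print(n,(x,y,w,h),cv2.contourArea(c),cv2.minAreaRect(c))
    print(proj(C,[(512,346,270),(512,346,304)]).round(1))
E
```

```text
--
[ 5.15077e+02  4.08069e+02  2.89294e+02 -2.20000e-02  3.27000e-01] focus [511.4 242.4 233.1] [-0.3 -0.6 -0.5 -0.3 -1.  -0.3  0.8 -0.2 -0.8  1.  -0.3  0.  -0.2  0.
 -0.3  0.2 -0.2]
ring [513.7 346.5 268.4] [[368.4 165.7]] [[221.3 246. ]]
col [516.1 453.1 366. ] [[416.2 135.8]] [[200.1 248.7]]
colbase [516.1 453.1  16. ] [[394.2 246.4]] [[209.  319.6]]
h1 (272, 190, 14, 13) 139.5 ((278.5, 196.0), (12.0, 13.0), 90.0)
h1 (226, 90, 57, 31) 1014.0 ((254.2090301513672, 104.6329116821289), (55.97233963012695, 28.87676239013672), 3.094058036804199)
[[255.6 103.4]
 [255.8 102.1]]
h2 (283, 128, 33, 52) 899.5 ((299.26788330078125, 153.34036254882812), (51.1583366394043, 31.591556549072266), 88.26429748535156)
[[298.5 155.3]
 [303.4 159.6]]
```

Run:
```python
from h import *
m=np.array([536.4,-184.4]);al=np.arctan2(-.99505,.0994)
bot.move_ptp((*m,200),down(al)); s=bot.read_state();print(s['t'],s['tcp_pos'].round(1))
bot.line_to((*m,70),200)
for z in (40,20,9):
    bot.line_to((*m,z),100); s=bot.read_state();print(round(s['t'],2),s['tcp_pos'].round(1),s['contact_force'].round(1))
    if abs(s['contact_force'][2])>6: break
else:
    bot.move_gripper(20,40); s=bot.read_state();print(s['t'],s['tcp_pos'].round(1),s['width'],s['finger_force'],s['contact_force'].round(1))
```

```text
31.2333 [ 537.1 -183.7  200.4]
32.48 [ 536.8 -184.5   40.6] [0.4 1.1 1. ]
32.83 [ 536.4 -184.5   20.2] [-0.1 -0.   0.9]
33.09 [ 536.2 -184.4    9. ] [ 1.1 -0.  -0.1]
34.1417 [ 538.8 -184.3    9.7] 22.959023004759494 40.00284969806671 [ 4.5  0.4 -1. ]
```

Run:
```python
from h import *
s=bot.read_state();p=s['tcp_pos'];f0=s['contact_force']
bot.line_to((538.8,-184.4,40),80); bot.pause(.1); s=bot.read_state();print(s['t'],s['width'],s['finger_force'],s['contact_force'].round(1),s['moment'].round(2),s['tcp_pos'].round(1))
im=save('wrist','g1')[0]; save('side','dg1'); save('scene','sg1')
h=cv2.cvtColor(np.load('pics/sg1.npz')['im'],cv2.COLOR_RGB2HSV)
# predicted vs seen flange in the side view: bright low-saturation blob
S=cam('scene');D=cam('side')
u=np.array([-.0994,.99505,0]);M=np.r_[p[:2],86]
for n,C in(('sg1',S),('dg1',D)):
    g=np.load(f'pics/{n}.npz')['im']; q=proj(C,[M+80*u,M+68*u,M-114*u,M]); print(n,q.round(1).tolist())
    m=cv2.inRange(cv2.cvtColor(g,cv2.COLOR_RGB2HSV),(0,0,170),(180,40,255))
    for c in cv2.findContours(m,0,1)[0]:
        x,y,w,hh=cv2.boundingRect(c)
        if cv2.contourArea(c)>15 and abs(x+w/2-q[3][0])<70 and abs(y+hh/2-q[3][1])<60: print((x,y,w,hh),cv2.contourArea(c),np.round(cv2.minAreaRect(c)[0],1),np.round(cv2.minAreaRect(c)[1:][0],1),round(cv2.minAreaRect(c)[2],1))
```

```text
34.7833 23.04256517407541 40.00002980232239 [-0.8 -0.1 -2.4] [-0.03  0.09 -0.  ] [ 538.1 -184.3   39.4]
sg1 [[203.8, 208.9], [199.8, 208.7], [140.3, 205.5], [177.3, 207.5]]
(127, 225, 24, 4) 19.5 [138.5 226.7] [23.2  1.8] 6.3
(140, 203, 14, 6) 50.5 [146.5 205.5] [ 5. 13.] 90.0
(186, 202, 19, 10) 93.5 [195. 206.] [17.8  9.1] 4.4
(113, 202, 15, 13) 47.5 [119.  206.3] [ 6.9 16.7] 39.3
dg1 [[275.3, 196.4], [276.3, 194.4], [289.9, 166.5], [281.6, 183.6]]
(273, 187, 10, 11) 38.5 [279. 191.] [8.9 8.9] 26.6
(229, 146, 13, 10) 31.0 [235.4 150.6] [ 4.2 13.4] 60.3
(310, 127, 10, 9) 17.0 [314.5 131. ] [8. 9.] 90.0
```

```bash
cat > pres.py <<'E'
from h import *
yaw,t=-.022,.327
a=np.array([-np.cos(t)*np.sin(yaw),np.cos(t)*np.cos(yaw),np.sin(t)])
F=np.array([515.08,408.07,289.3+.4])-175*a
x=-a;n=np.array([0,0,1.])-a*a[2];n/=np.linalg.norm(n);z=-n
Rm=np.c_[x,np.cross(z,x),z];Q=R.from_matrix(Rm).as_quat()
tgt=lambda back:F-(80+back)*a+45.5*z
E
python3 - <<'E'
from pres import *
print(F,tgt(0),bot.solve_ik(tgt(0),Q),bot.solve_ik(tgt(80),Q))
bot.line_to((538,-184,200),180)
bot.line_to(tgt(80),170,ori=Q)
s=bot.read_state();print(s['t'],s['tcp_pos'].round(1),s['width'],s['contact_force'].round(1))
bot.line_to(tgt(25),80);bot.line_to(tgt(0),50);bot.pause(.3)
s=bot.read_state();e=tgt(0)-s['tcp_pos'];print(s['t'],'err',e.round(2),(R.from_quat(Q)*R.from_quat(s['eef_rot']).inv()).as_rotvec().round(4),s['width'],s['finger_force'],s['contact_force'].round(1),s['moment'].round(2))
save('scene','sp');save('side','dp');save('wrist','wp')
S=cam('scene');D=cam('side')
for nme,C in(('sp',S),('dp',D)):
    g=np.load(f'pics/{nme}.npz')['im']; q=proj(C,[F,F-12*a,F-194*a,F-80*a]); print(nme,q.round(1).tolist())
    m=cv2.inRange(cv2.cvtColor(g,cv2.COLOR_RGB2HSV),(0,0,160),(180,40,255))
    for c in cv2.findContours(m,0,1)[0]:
        b=cv2.boundingRect(c)
        if cv2.contourArea(c)>15 and abs(b[0]+b[2]/2-q[3][0])<60 and abs(b[1]+b[3]/2-q[3][1])<50: print(b,cv2.contourArea(c),[np.round(k,1) for k in cv2.minAreaRect(c)])
E
```

```text
[511.43430478 242.38331682 233.4893967 ] [510.08919996 181.25205331 164.70415617] [ 0.46517271  0.13538532 -0.29076017 -0.34087568 -1.01410848 -0.32475739] [ 0.31551754  0.15546285 -0.32215089 -0.36542505 -1.01247145 -0.15490888]
37.875 [508.6 105.  139.1] 22.839118487966157 [ 0.2 -0.4 -3.5]
39.6667 err [-0.01  0.2   0.06] [ 0.     -0.0001  0.0003] 22.81622587670529 39.99998867511749 [ 0.6  0.4 -2.4] [-1.36  0.22 -0.  ]
sp [[327.4, 173.1], [323.1, 173.9], [260.1, 185.5], [298.9, 178.4]]
(260, 181, 12, 6) 42.0 [array([265.5, 183.5]), array([ 5., 11.]), np.float64(90.0)]
dp [[238.0, 231.3], [239.7, 229.8], [263.2, 209.2], [249.0, 221.7]]
(214, 250, 10, 19) 71.5 [array([219. , 258.7]), array([ 5.8, 18.9]), np.float64(33.7)]
(196, 238, 16, 28) 178.5 [array([202.1, 251.8]), array([13.2, 26.3]), np.float64(13.4)]
(234, 227, 11, 10) 33.0 [array([238.8, 231.8]), array([10.6,  8.5]), np.float64(45.0)]
(272, 194, 7, 8) 15.5 [array([275.3, 197.8]), array([7.1, 4.9]), np.float64(45.0)]
```

Run:
```python
from pres import *
S=cam('scene')
A=np.load('pics/sg1.npz')['im'].astype(int);B=np.load('pics/sp.npz')['im'].astype(int)
d=((B-A).max(2)>25).astype(np.uint8)
for c in range(258,336,4):
    ctr=proj(S,F-np.interp(c,[260,327.4],[194,0])*a)[0]
    r=np.where(d[int(ctr[1])-22:int(ctr[1])+23,c])[0]+int(ctr[1])-22
    print(c,round(ctr[1],1),(r.min(),r.max(),len(r)) if len(r) else None)
s=bot.read_state();print(s['t'],abs(s['qvel']).max(),s['moment'].round(2))
```

```text
258 185.5 (np.int64(205), np.int64(207), 3)
262 185.1 (np.int64(181), np.int64(188), 8)
266 184.4 (np.int64(181), np.int64(187), 7)
270 183.7 (np.int64(180), np.int64(186), 7)
274 183.0 (np.int64(175), np.int64(185), 11)
278 182.3 (np.int64(160), np.int64(186), 12)
282 181.6 (np.int64(159), np.int64(186), 17)
286 180.8 (np.int64(158), np.int64(185), 16)
290 180.1 (np.int64(158), np.int64(184), 16)
294 179.4 (np.int64(157), np.int64(186), 19)
298 178.6 (np.int64(169), np.int64(195), 27)
302 177.9 (np.int64(165), np.int64(199), 30)
306 177.2 (np.int64(156), np.int64(199), 17)
310 176.4 (np.int64(172), np.int64(181), 10)
314 175.7 (np.int64(172), np.int64(179), 8)
318 174.9 (np.int64(171), np.int64(179), 9)
322 174.1 (np.int64(169), np.int64(177), 9)
326 173.4 (np.int64(168), np.int64(180), 13)
330 173.1 None
334 173.1 None
39.8167 0.0025006346848900685 [-1.35  0.09 -0.  ]
```

```bash
python3 -c "
from plant import bot
print(bot.close_job())"
```

```text
the job is handed in; nothing more can be done
None
```

I handed the job in at about 40 s: the dial gauge is swung about 1.6 rad away from the camera, and the spindle is held still in the gripper with its flange face at the camera's focus point; both fixed views show it there and aligned to within about 1 pixel, though I did not re-check the spirit level, micrometer or plug gauge, and the first swing passed above the rod without moving it because the fingers seem about 25 mm shorter than stated, so I repeated it 20 mm lower.

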